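Clamp a glass shelf in a display stand to the clutch click

ROBOT

A 7-joint arm with a two-finger parallel gripper is mounted at the origin on the work surface. World frame = base frame: x ahead of the robot, y to its left, z up, the work surface at z = 0. Lengths are in m, angles in rad, forces in N, time in s.
With the tool pointing down it reaches from about 0.425 to 0.925 m from the base axis. Payload 6.8 kg.
Tool frame: the origin (TCP) lies on the front face of the gripper's body, between the roots of the fingers; the fingertips stand 73 mm ahead of it and the grasp point (between the pads) lies 54 mm ahead of it (env.nose_length is the distance from the TCP to the fingertips, in m); z points along the fingers, y is the direction in which the jaws open and shut (so a half turn about z gives the same grasp; the last joint's range is limited). The gripper opens to 85 mm and grips with 20 to 120 N. Pads are 22 mm wide; open, the fingers measure 114 mm over their backs; the gripper's body (76 mm by 85 mm) begins 54 mm behind the grasp point. The pads swing forward as they close: fully open they stand 13 mm farther back than shut.
Start: joints at [-1.27, 0.477, 0.022, 1.555, -0.011, 1.109, -0.083], TCP at [0.268, 0.619, 0.304] pointing down, gripper open.
Joint ranges: [-2.96, 2.96], [-0.34, 2.1], [-1.41, 1.46], [0.24, 2.44], [-1.37, 4.51], [0.17, 1.92], [-2.96, 2.96]. Speed limits (rad/s): [2.39, 2.39, 3.14, 3.14, 3.14, 3.14, 3.14].

INTERFACE

Orientations are given as a unit quaternion [w, x, y, z].
In Python, from cell import env, kin, camera, calibration, job gives the robot as it stands. The module is installed in compiled form; this text tells all that it offers. Calls block until the motion is done:
- env.reach(position, orientation): joint-space move of the TCP to a pose.
- env.movel(position, velocity=0.15, rot=None, stop_force=None): straight line of the TCP; rot=None keeps the orientation; velocity is the mean speed in m/s. With stop_force (N) it stops when the force on the tool has changed by that much, and returns True; else False.
- env.goto_joints(angles): joint-space move.
- env.grip(opening, f_grip=None): finger opening in m; f_grip is the grip in N (None keeps the last); returns when the fingers have stopped.
- env.dwell(seconds).
- kin.inverse_kinematics(position, orientation): joint angles nearest the present ones, or None.
- env.get_state(): the state.
- camera(name): name is "side" or "top"; returns (picture, depth): 400x640x3 uint8, blue, green, red; 400x640 float32, m along the optical axis (not along the pixel's ray), 0 where there is no reading.
- calibration(name): a dict with "fx", "fy", "cx", "cy" (pixels), "rvec" (rotation vector, rad) and "tvec" (3), from world to camera coordinates, as OpenCV has them. Camera axes: x right, y down, z forward; pixel columns grow to the right and rows downward; lengths in m; the calibration is good to about 2 mm. A picture is of the moment at which its call begins. calibration takes no time and is no camera call.
A pose or a line that the arm cannot do raises env.PlanningError and nothing moves.
- job.job_done(): hands the job in, once; it reports no verdict.
The state is a dict: "time": time; "qpos": joint angles; "joint_velocities": joint speeds; "joint_torque": joint torques, N m; "tcp_pos": TCP position; "orientation": TCP orientation; "force": force on the tool from outside, world axes, zero at the start; "torque": the same for the moment, N m; "opening": finger opening in m.
Only numpy, scipy, OpenCV 4.12 (cv2) and the standard library are available. Lean on these libraries where they do the work, as an engineer would, in place of code of your own. Each camera call takes 0.05 s, during which the arm holds its last target.

TASK

Slide the loose glass shelf all the way into the display stand until it gently meets the rubber stops, then turn the blue wing knob clockwise until its clutch clicks and the green pin has popped up. Stop at that click, since turning on overloads the glass, and let go; do not ram the stops or disturb the china and glass standing around.

Things in the scene. Friction and masses are not known exactly. Their poses are not given: they have to be found in the camera images.
- stand: Fixed display stand, grey deck 280 x 190 mm, top 30 mm above the counter. Origin on the counter under the deck; x is the push-home direction (away from the robot), z up; deck spans x -170 to 110, y +-95 mm. Two 7 mm high fences at y +-80 guide the glass, 2 mm play a side. White post at x 70 to 105; its clamp arm, 50 mm wide, overhangs x 0 to 105, underside 74, top 100 mm above the counter
- stop: The two black rubber stops fixed on the deck (30 mm wide, at y +-55 mm, 16 mm high), near faces at x = +60 mm in the stand's frame. This frame's origin and axes are those of the stand
- panel_rail (a point): Centre of the loose glass shelf's white edge rail: 12 mm thick (x), 110 mm long (y), 35 mm high, standing on the deck at the near edge of the clear greenish glass. x points from rail to glass. Push the rail from its near side or grip it from above; sliding takes about 2 to 7 N, breaking away up to 12 N
- panel: The loose glass shelf with its rail, 0.25 to 0.5 kg: glass 130 mm deep (x), 150 mm wide, 8 mm thick; origin at the centre of the glass, on its underside; x from the rail towards the stops
- rail_home (a point): Point fixed in the stand (at x -76 mm, y 0, 47.5 mm above the counter) where the rail's centre is when the glass touches both stops; axes as the stand. The shelf starts 30 to 50 mm short of it
- knob_grip (a point): Grip point of the blue wing knob on top of the clamp arm, on its upright turning axis (stand x +30 mm, y 0). The wing is a bar 46 mm long (point x), 15 mm thick (point y), 36 mm high; its top is 13 mm above this point, a round skirt 44 mm across 23 mm below it. Clockwise from above lowers the foot; the knob itself does not rise or sink and stays as left. In all 1.7 to 3 rad: regrasp
- pin_top (a point): Top of the green clutch pin (8 mm wide) amid the wing's top: flush (13 mm above the grip point) at first, about 9 mm up after the click, and then it stays up. It begins to rise as the clutch nears its click; a knob let go before the torque has fallen away springs back and the pin sinks again
- foot: Black rubber clamp foot (26 mm wide) under the clamp arm, origin at its underside's centre; starts 3 to 8 mm above the glass (top 38 mm above the counter). Foot free: knob torque 0.1 to 0.2 N m. Foot on the glass: it climbs to 0.23 to 0.33 (lower held still than turning). Click: it falls to near 0 over the next 0.25 rad, then the clutch is solid again; 0.35 rad on from there overloads the glass
- tumbler: Clear glass tumbler, 64 mm wide, 85 mm high, loose beside the stand on its +y side; origin under its foot. Leave alone
- teacup: White cup with handle, 72 mm wide, 60 mm high, loose beside the stand on its -y side. Leave alone
- dessert_bowl: Clear glass bowl, 110 mm wide, 45 mm high, loose, far left. Leave alone
- amber_jar: Amber glass jar, 72 mm wide, 110 mm high, loose, far right. Leave alone
- candlestick: Brass candlestick, 72 mm wide, 130 mm high, loose, far left. Leave alone
- saucer: Blue plate, 140 mm wide, 20 mm high, loose, far right. Leave alone
Not all that is in view belongs to the job. Leave any purple or yellow look-alike of the panel alone.

How it is judged:
On the way, in this order (a step that is already met when the one before it is completed fails the run):
1. the glass shelf is fully home against the stops (rail within 3 mm of its home) before the foot bears on it (x of panel_rail in the frame of stand above -0.079 m and contact force between foot and panel below 1 N), for 0.2 s.
2. the clutch has clicked (pin at least 6.5 mm up) with the foot clamping the glass by more than 15 N (z of pin_top in the frame of knob_grip above 0.0197 m and contact force between foot and panel above 15 N), for 0.2 s.
At the end, for the whole second after the job is handed in: The shelf is home on the stops (rail within 3 mm of its home, square within 0.04 rad) and still, the green pin stands at least 6.5 mm proud of the wing, and the foot clamps the glass by more than 15 N (all of step 2 and x of panel_rail in the frame of stand above -0.079 m and angle between the x axis of panel and the x axis of stand, either way round below 0.04 rad and linear speed of panel below 0.01 m/s); the robot touches nothing.
It fails at once if the glass is overloaded: clamp foot presses on it with more than 38 N (contact force between foot and panel above 38 N).
It fails at once if the shelf is rammed against the stops with more than 30 N (contact force between stop and panel above 30 N).
It fails at once if a bystander is moved by more than 30 mm or tipped (distance of any of tumbler, teacup, dessert_bowl, amber_jar, candlestick, saucer from where it was at the start of the episode above 0.03 m or angle between any of tumbler, teacup, amber_jar, candlestick's own z axis and vertical above 0.5 rad).
It also fails if it takes over 72 s, if anything falls off the work surface, if the arm or the gripper's body presses on something with over 40 N, if the wrist force passes 120 N, or if a joint passes its speed limit or range.

## Working session

There is one attempt and no reset: what is moved stays moved. The work goes in short steps, each a Python script; the robot and the scene stay as the last script left them, time stands still between calls to the robot, and variables do not carry over. Pictures are saved under pics/ and viewed, and the job is handed in when it is done.

```bash
mkdir -p pics; ls; cat > a.py <<'E'
from cell import env,kin,camera,calibration,job
import cv2,numpy as np
def snap(n,tag):
    im,d=camera(n); cv2.imwrite(f'pics/{tag}.png',im); np.save(f'pics/{tag}.npy',d); return im,d
E
python3 - <<'E'
from a import *
for n in('side','top'):
    snap(n,n+'0'); print(calibration(n))
s=env.get_state(); print(s)
E
```

```text
pics
{'fx': 379.356106051906, 'fy': 379.356106051906, 'cx': 320.9242608659489, 'cy': 201.00119059324243, 'rvec': array([ 2.21234801, -0.06642663,  0.0384471 ]), 'tvec': array([-0.50830995,  0.10519411,  1.1927328 ])}
{'fx': 441.4252146296757, 'fy': 441.4252146296757, 'cx': 322.82596045674586, 'cy': 205.6099318051576, 'rvec': array([ 2.19347533, -2.13465944,  0.14000423]), 'tvec': array([-0.00917122,  0.52360782,  1.59717023])}
{'time': 0.1, 'qpos': array([-1.27009666,  0.4777512 ,  0.02236795,  1.55633791, -0.01151254,
        1.10933023, -0.0830966 ]), 'joint_velocities': array([ 0.00148862, -0.00313145, -0.00033756, -0.00509809, -0.00061827,
        0.00132734,  0.00074774]), 'joint_torque': array([ 4.67367325e-03, -5.97765040e+01,  1.61403548e+00, -2.81952918e+01,
        1.28704630e-02,  5.14413288e-03, -2.43628853e-05]), 'tcp_pos': array([0.26816605, 0.61899185, 0.3030069 ]), 'orientation': array([-1.10602776e-04,  2.02981647e-01,  9.79182174e-01, -8.41866217e-04]), 'force': array([-0.16705706, -0.97823846,  0.58997835]), 'torque': array([-0.04417589, -0.00804377, -0.00212365]), 'opening': 0.08515865616117617}
```

View pics/side0.png

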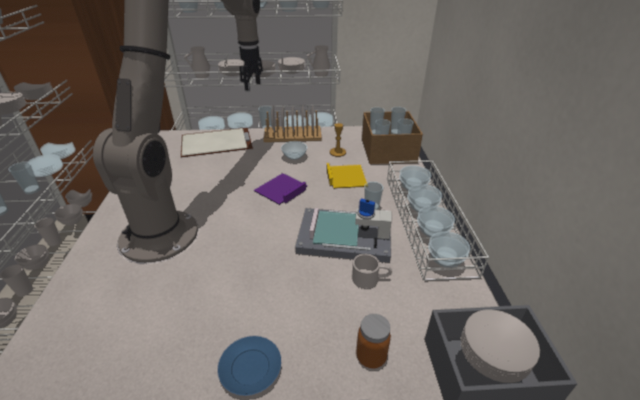

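View pics/top0.png

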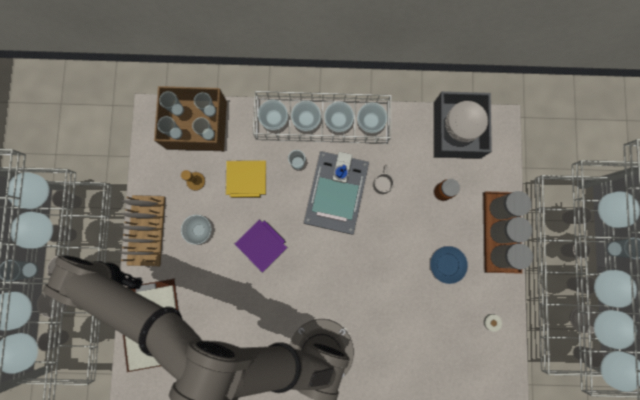

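Candidates (top view): greenish glass in the grey stand (334,197), a yellow plate (246,178) and a purple plate (261,246). The clear greenish glass in the stand with the blue knob (341,171) matches the description. I'll check it in a close crop.

```bash
python3 - <<'E'
import cv2,numpy as np
a=cv2.imread('pics/top0.png')[145:240,280:400]; b=cv2.imread('pics/side0.png')[175:290,285:405]
cv2.imwrite('pics/c1.png',cv2.resize(a,None,fx=6,fy=6,interpolation=cv2.INTER_CUBIC)); cv2.imwrite('pics/c2.png',cv2.resize(b,None,fx=5,fy=5,interpolation=cv2.INTER_CUBIC))
E
```

```text
(no output)
```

View pics/c1.png

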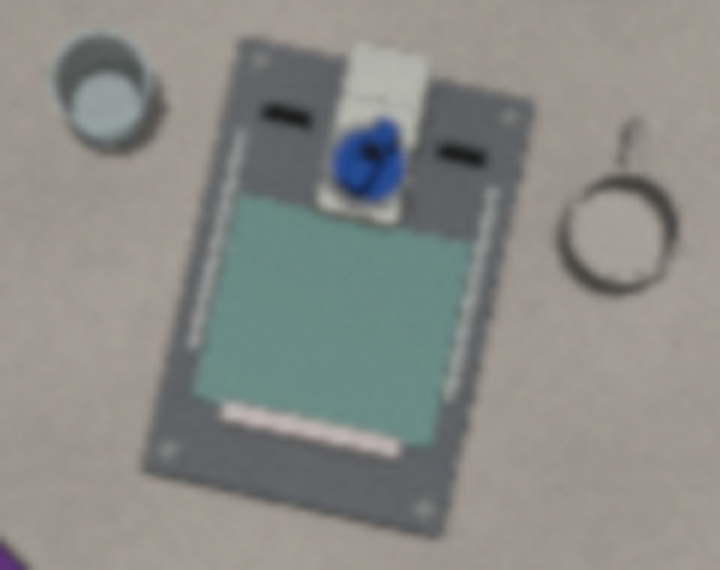

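View pics/c2.png

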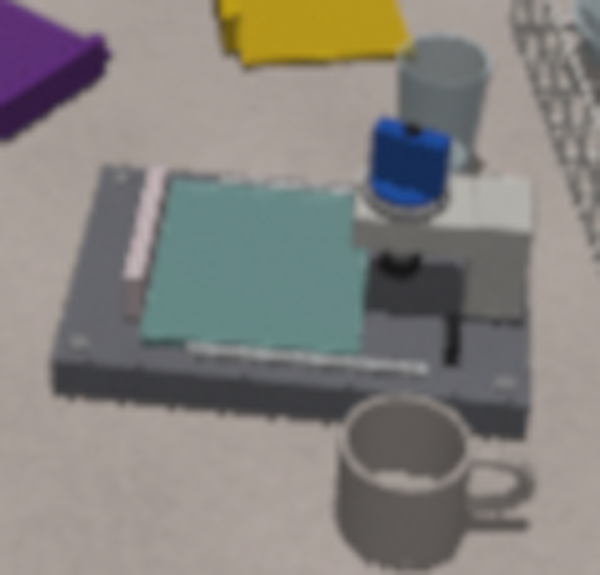

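```bash
cat >> a.py <<'E'
def cam(n):
    c=calibration(n); K=np.array([[c['fx'],0,c['cx']],[0,c['fy'],c['cy']],[0,0,1.]]); R=cv2.Rodrigues(c['rvec'])[0]; return K,R,c['tvec']
def ray(n,uv,z):
    K,R,t=cam(n); uv=np.atleast_2d(uv).astype(float)
    d=np.c_[uv,np.ones(len(uv))]@np.linalg.inv(K).T@R; o=-R.T@t
    return o+d*((z-o[2])/d[:,2])[:,None]
def proj(n,P):
    K,R,t=cam(n); return cv2.projectPoints(np.atleast_2d(P).astype(float),cv2.Rodrigues(R)[0],t,K,None)[0][:,0]
def pts(n,mask,d):
    K,R,t=cam(n); v,u=np.nonzero(mask&(d>0)); z=d[v,u]
    return ((np.c_[u,v,np.ones(len(u))]@np.linalg.inv(K).T)*z[:,None]-t)@R, np.c_[u,v]
def blue(im):
    h=cv2.cvtColor(im,cv2.COLOR_BGR2HSV); return (h[...,0]>100)&(h[...,0]<125)&(h[...,1]>120)
E
python3 - <<'E'
from a import *
np.set_printoptions(precision=4,suppress=True)
for n,sl in(('top',(145,240,280,400)),('side',(175,290,285,405))):
    im=cv2.imread(f'pics/{n}0.png'); d=np.load(f'pics/{n}0.npy')
    roi=np.zeros(d.shape,bool); roi[sl[0]:sl[1],sl[2]:sl[3]]=1
    P,uv=pts(n,blue(im)&roi,d); print(n,len(P),P.min(0),P.max(0))
    top=P[P[:,2]>0.125]; print(len(top),np.median(top,0)); print(np.c_[P,uv][::max(1,len(P)//40)])
    # green
    h=cv2.cvtColor(im,cv2.COLOR_BGR2HSV); g=(h[...,0]>75)&(h[...,0]<98)&(h[...,1]>55)&roi
    cs=cv2.findContours(g.astype('u1'),0,2)[0]; c=max(cs,key=cv2.contourArea); r=cv2.minAreaRect(c); print('green',r)
    q=cv2.approxPolyDP(c,4,True)[:,0]; print(q, ray(n,q,0.038)[:,:2])
# deck corners
cr=np.array([[240,38],[533,100],[441,537],[143,470]]); uv=(cr+.5)/6-.5+[280,145]
W=ray('top',uv,0.03)[:,:2]; print(W)
M=np.array([[110,95],[110,-95],[-170,-95],[-170,95]])/1000.
A,B=W-W.mean(0),M-M.mean(0)
th=np.arctan2((B[:,0]*A[:,1]-B[:,1]*A[:,0]).sum(),(A*B).sum()); R=np.array([[np.cos(th),-np.sin(th)],[np.sin(th),np.cos(th)]])
t=W.mean(0)-R@M.mean(0); print('stand',th,t, (W-t)@R)
cr=np.array([[58,393],[527,437]]);
# side top-surface corners: deck
cr=np.array([[105,165],[55,360],[528,403]]); uv=(cr+.5)/5-.5+[285,175]
print('side in stand',(ray('side',uv,0.03)[:,:2]-t)@R)
E
```

```text
top 101 [ 0.6149 -0.0735  0.1019] [ 0.6539 -0.0376  0.1511]
52 [ 0.6327 -0.0535  0.1453]
[[  0.649   -0.06     0.1511 343.     166.    ]
 [  0.651   -0.0674   0.1429 345.     166.    ]
 [  0.6539  -0.0516   0.1098 340.     167.    ]
 [  0.646   -0.0568   0.148  342.     167.    ]
 [  0.6476  -0.0641   0.1415 344.     167.    ]
 [  0.6508  -0.0447   0.1065 338.     168.    ]
 [  0.6425  -0.05     0.1471 340.     168.    ]
 [  0.6432  -0.057    0.1447 342.     168.    ]
 [  0.6432  -0.0639   0.1455 344.     168.    ]
 [  0.6463  -0.0411   0.1104 337.     169.    ]
 [  0.6468  -0.0482   0.1087 339.     169.    ]
 [  0.6389  -0.0535   0.1481 341.     169.    ]
 [  0.6393  -0.0604   0.1468 343.     169.    ]
 [  0.6467  -0.0693   0.1123 345.     169.    ]
 [  0.6435  -0.0413   0.1062 337.     170.    ]
 [  0.6356  -0.0467   0.1457 339.     170.    ]
 [  0.6357  -0.0536   0.1464 341.     170.    ]
 [  0.6358  -0.0605   0.1468 343.     170.    ]
 [  0.6432  -0.0694   0.1118 345.     170.    ]
 [  0.6394  -0.0378   0.1082 336.     171.    ]
 [  0.6315  -0.0432   0.1481 338.     171.    ]
 [ 
[... 3573 characters left out ...]
    ]
 [  0.6532  -0.0705   0.1127 372.     213.    ]
 [  0.6327  -0.0717   0.1108 365.     214.    ]
 [  0.6473  -0.0721   0.1105 370.     214.    ]
 [  0.6351  -0.0754   0.11   366.     215.    ]]
green ((335.99993896484375, 228.49998474121094), (42.56656265258789, 31.368871688842773), 4.398705005645752)
[[320 212]
 [314 242]
 [356 243]
 [354 215]] [[ 0.5084  0.0366]
 [ 0.4824 -0.1035]
 [ 0.6048 -0.1148]
 [ 0.6161  0.015 ]]
[[ 0.7299  0.0227]
 [ 0.6957 -0.1611]
 [ 0.4218 -0.1086]
 [ 0.4578  0.0746]]
stand -0.18892533762823865 [ 0.6058 -0.0487] [[ 0.1085  0.0934]
 [ 0.1094 -0.0934]
 [-0.1694 -0.0934]
 [-0.1685  0.0934]]
side in stand [[-0.1632  0.0925]
 [-0.1627 -0.0948]
 [ 0.1109 -0.0944]]
```

The crop confirms it: clear greenish glass with a white rail, inside the grey stand. The stand is at about (0.606, -0.049) with yaw -0.189, and the knob axis from the deck agrees with the blue blob. Next I'll fit the wing angle and check wrist ranges by IK.

```bash
cat >> a.py <<'E'
from scipy.spatial.transform import Rotation as Ro
TH=-0.189; ST=np.array([0.6058,-0.0487]); RS=np.array([[np.cos(TH),-np.sin(TH)],[np.sin(TH),np.cos(TH)]])
def s2w(x,y): return ST+RS@np.array([x,y])
def w2s(p): return RS.T@(np.array(p)[:2]-ST)
def quat(yaw): # tool y axis at world yaw, z down
    y=np.array([np.cos(yaw),np.sin(yaw),0]); z=np.array([0,0,-1.]); x=np.cross(y,z)
    q=Ro.from_matrix(np.c_[x,y,z]).as_quat(); return [q[3],q[0],q[1],q[2]]
def yawnow():
    q=env.get_state()['orientation']; y=Ro.from_quat([q[1],q[2],q[3],q[0]]).as_matrix()[:,1]; return np.arctan2(y[1],y[0])
E
python3 - <<'E'
from a import *
np.set_printoptions(precision=3,suppress=True)
for n in('top','side'):
    im=cv2.imread(f'pics/{n}0.png'); d=np.load(f'pics/{n}0.npy'); P,uv=pts(n,blue(im),d)
    k=s2w(.03,0); P=P[(np.hypot(*(P[:,:2]-k).T)<.04)]
    T=P[(P[:,2]>(.138 if n=='top' else .125))]; T=T[T[:,2]<.16]
    c=T.mean(0); w,v=np.linalg.eigh(np.cov(T[:,:2].T)); a=v[:,1]; ang=np.arctan2(a[1],a[0]); ang=(ang+np.pi/2)%np.pi-np.pi/2
    print(n,len(T),c,w,ang,'knob',k)
q=kin.inverse_kinematics([*s2w(-.165,0),.2],quat(TH+np.pi/2)); print(q)
q=kin.inverse_kinematics([*s2w(-.165,0),.2],quat(TH-np.pi/2)); print(q)
for y in np.arange(-3.1,3.2,.5):
    print(y,kin.inverse_kinematics([*s2w(.03,0),.19],quat(y)))
E
```

```text
top 47 [ 0.634 -0.053  0.145] [0. 0.] -0.5825777129254011 knob [ 0.635 -0.054]
side 117 [ 0.637 -0.06   0.137] [0. 0.] -0.5446789697833658 knob [ 0.635 -0.054]
[-0.474  0.258  0.432  2.209 -0.165  0.705  1.454]
[-0.817  0.335  0.863  2.226 -0.384  0.73  -1.45 ]
-3.1 [-0.765  0.967  1.263  1.796 -1.006  1.192 -2.276]
-2.6 [-0.765  0.967  1.263  1.796 -1.006  1.192 -1.776]
-2.1 [-0.765  0.967  1.263  1.796 -1.006  1.192 -1.276]
-1.6 [-0.51   0.644  0.716  1.782 -0.521  0.914 -1.166]
-1.1 [-0.513  0.645  0.72   1.782 -0.524  0.915 -0.663]
-0.6000000000000001 [-0.475  0.625  0.659  1.78  -0.475  0.901 -0.205]
-0.10000000000000009 [-0.435  0.608  0.598  1.777 -0.427  0.889  0.254]
0.3999999999999999 [-0.367  0.583  0.496  1.772 -0.348  0.874  0.686]
0.8999999999999999 [-0.31   0.568  0.413  1.768 -0.287  0.866  1.133]
1.4 [-0.259  0.557  0.34   1.765 -0.234  0.86   1.588]
1.9 [-0.201  0.547  0.259  1.76  -0.177  0.857  2.038]
2.4 [-0.095  0.538  0.113  1.753 -0.076  0.856  2.452]
2.9 [-0.022  0.536  0.013  1.747 -0.009  0.859  2.895]
```

```bash
python3 - <<'E'
from a import *
np.set_printoptions(precision=3,suppress=True)
yw=TH+np.pi/2
env.reach([*s2w(-.166,0),.2],quat(yw)); print(env.get_state()['time'])
env.grip(.055)
env.movel([*s2w(-.166,0),.109],velocity=.12); s=env.get_state(); print(s['time'],s['opening'],s['tcp_pos'],s['force'])
snap('side','side1'); snap('top','top1')
im=cv2.imread('pics/side1.png')[165:280,270:390]; cv2.imwrite('pics/c3.png',cv2.resize(im,None,fx=5,fy=5,interpolation=cv2.INTER_CUBIC))
E
```

```text
2.475
3.7917 0.05485569681384979 [ 0.443 -0.018  0.109] [-0.035  0.121 -0.157]
```

View pics/c3.png

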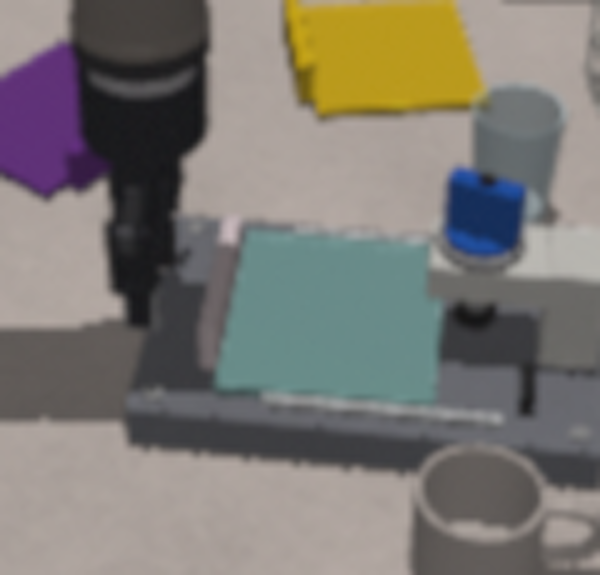

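The open fingers stand just behind the rail (crop (140,310)), clear of it. I'll push with a force stop.

```bash
python3 - <<'E'
from a import *
np.set_printoptions(precision=3,suppress=True)
r=env.movel([*s2w(-.075,0),.109],velocity=.025,stop_force=14); s=env.get_state(); print(r,s['time'],w2s(s['tcp_pos']),s['force'],s['tcp_pos'])
snap('side','side2'); snap('top','top2')
im=cv2.imread('pics/side2.png')[165:280,270:390]; cv2.imwrite('pics/c4.png',cv2.resize(im,None,fx=5,fy=5,interpolation=cv2.INTER_CUBIC))
E
```

```text
True 6.6333 [-0.089 -0.   ] [-0.224 -0.552 -0.219] [ 0.518 -0.032  0.108]
```

View pics/c4.png

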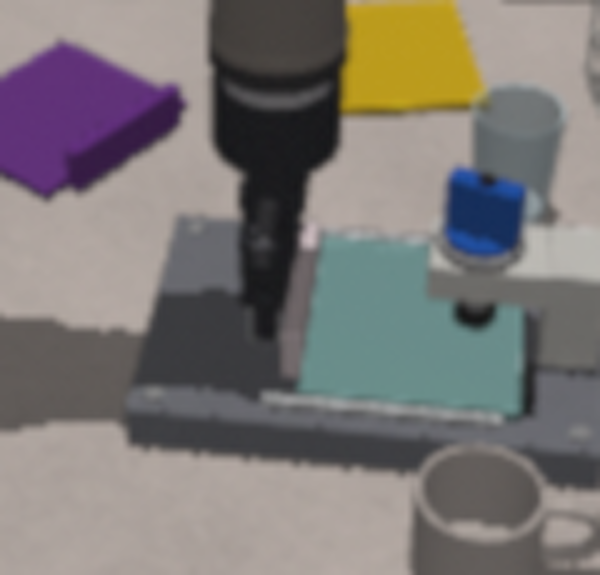

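The glass edge is at the stop (525,400). The force has fallen off after the stop, so I'll nudge again to confirm contact.

```bash
python3 - <<'E'
from a import *
np.set_printoptions(precision=3,suppress=True)
r=env.movel([*s2w(-.080,0),.109],velocity=.01,stop_force=14); s=env.get_state(); print(r,s['time'],w2s(s['tcp_pos']),s['force'])
im,d=snap('top','top3')
h=cv2.cvtColor(im,cv2.COLOR_BGR2HSV); g=(h[...,0]>75)&(h[...,0]<98)&(h[...,1]>55); g[:145]=0;g[240:]=0;g[:,:300]=0;g[:,372:]=0
c=max(cv2.findContours(g.astype('u1'),0,2)[0],key=cv2.contourArea); q=cv2.approxPolyDP(c,3,True)[:,0]; print([w2s(p)for p in ray('top',q,.038)])
cv2.imwrite('pics/c5.png',cv2.resize(im[145:240,280:400],None,fx=6,fy=6,interpolation=cv2.INTER_CUBIC))
E
```

```text
True 7.3333 [-0.089 -0.   ] [0.044 0.123 0.189]
[array([0.063, 0.059]), array([-0.065,  0.065]), array([0.01 , 0.055]), array([0.035, 0.03 ]), array([0.054, 0.03 ])]
```

View pics/c5.png

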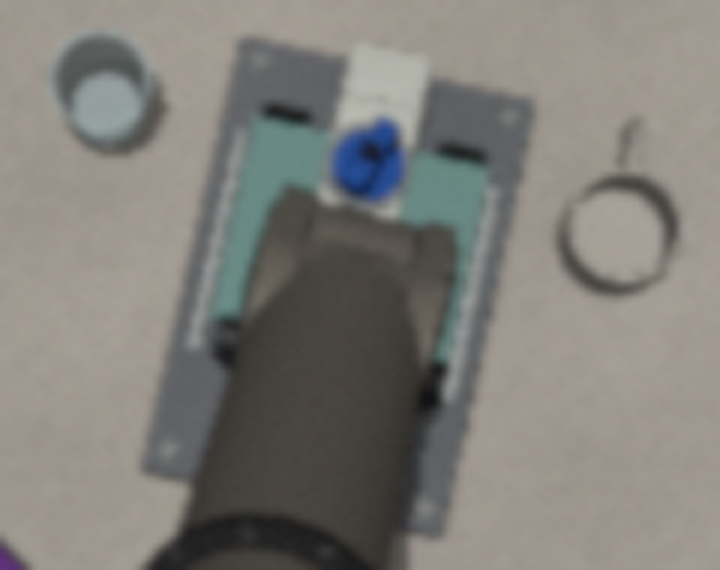

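Glass touches both stops (glass edge at the black stops, (287,115) and (462,152)). The second push met resistance at the same position. Next, retreat and grip the knob.

```bash
python3 - <<'E'
from a import *
np.set_printoptions(precision=3,suppress=True)
env.movel([*s2w(-.110,0),.109],velocity=.1)
env.movel([*s2w(-.110,0),.26],velocity=.2)
env.reach([*s2w(.03,0),.26],quat(-.56+np.pi/2)); 
im,d=snap('top','top4')
env.movel([*s2w(.03,0),.190],velocity=.12); s=env.get_state(); print(s['time'],s['qpos'],s['force'],s['tcp_pos'])
im,d=snap('side','side4')
cv2.imwrite('pics/c6.png',cv2.resize(im[155:270,310:430],None,fx=5,fy=5,interpolation=cv2.INTER_CUBIC))
env.grip(.0,25); s=env.get_state(); print(s['time'],s['opening'],s['force'],s['torque'],s['tcp_pos'])
im,d=snap('side','side5')
cv2.imwrite('pics/c7.png',cv2.resize(im[155:270,310:430],None,fx=5,fy=5,interpolation=cv2.INTER_CUBIC))
E
```

```text
10.05 [-0.359  0.58   0.484  1.771 -0.339  0.873  1.289] [0.255 0.514 0.392] [ 0.636 -0.054  0.191]
10.5333 0.014414473465727603 [3.556 5.362 1.912] [ 1.024 -0.703  0.026] [ 0.637 -0.052  0.191]
```

View pics/c6.png

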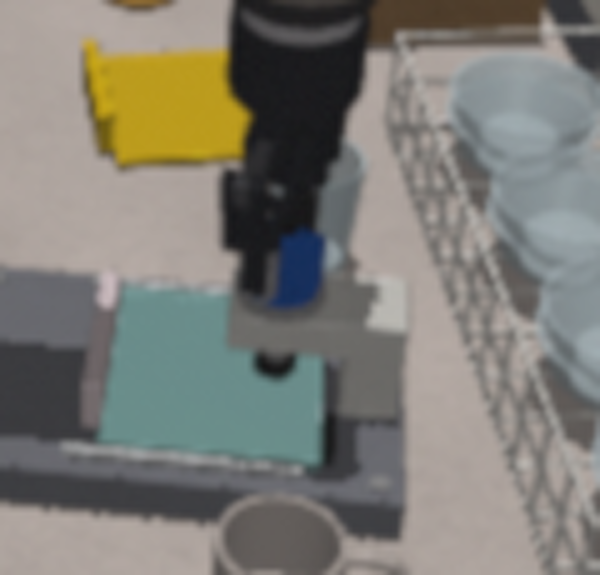

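View pics/c7.png

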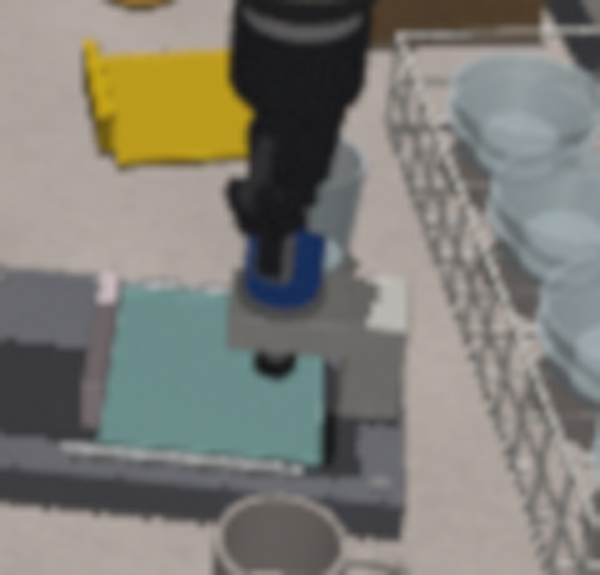

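Gripped centrally on the wing (opening 14.4 mm, crop (285,265)). I'll recentre to remove the side load, grip firmer, then turn in steps while logging torque.

```bash
cat >> a.py <<'E'
def turn(q,dq):
    q=np.array(q,float); q[6]+=dq; env.goto_joints(q); return q
E
python3 - <<'E'
from a import *
np.set_printoptions(precision=4,suppress=True)
s=env.get_state(); env.movel(s['tcp_pos'],velocity=.02,rot=quat(-.56+np.pi/2)); s=env.get_state(); print(s['time'],s['force'],s['torque'],s['tcp_pos'])
env.grip(0,60); s=env.get_state(); print(s['time'],s['force'],s['torque'],s['opening'],yawnow())
q=kin.inverse_kinematics(s['tcp_pos'],quat(-.56+np.pi/2)); print(q,s['qpos'])
np.save('q.npy',q)
for i in range(4):
    q=turn(q,-.1); s=env.get_state(); print(round(s['time'],2),q[6],round(yawnow(),3),s['force'],s['torque'],s['joint_torque'][6]); np.save('q.npy',q)
E
```

```text
10.9083 [ 2.0429  1.0801 -1.8878] [ 0.244  -0.4548  0.0721] [ 0.6376 -0.0515  0.1912]
11.125 [ 2.6715  1.9241 -1.3133] [ 0.3447 -0.5625  0.0631] 0.014060146082128078 1.0109650020655625
[-0.3628  0.582   0.4842  1.7658 -0.3391  0.8774  1.2837] [-0.3625  0.5817  0.4839  1.7662 -0.3396  0.8766  1.2843]
11.38 1.1837157147250124 0.914 [ 2.7114  1.0862 -1.365 ] [ 0.4164 -0.6442  0.0784] -0.4556400328874588
11.62 1.0837157147250123 0.815 [ 4.4215  3.3817 -2.6619] [ 0.4713 -0.8115  0.0843] -0.46466133557260036
11.88 0.9837157147250123 0.715 [ 4.7086  2.8578 -3.1176] [ 0.6211 -0.9226  0.0706] -0.35204784013330936
12.12 0.8837157147250123 0.615 [ 4.2246  4.1839 -3.6637] [ 0.6996 -1.0059  0.1355] -0.3537442535161972
```

```bash
python3 - <<'E'
from a import *
np.set_printoptions(precision=3,suppress=True)
q=np.load('q.npy')
for i in range(8):
    if i%4==0:
        s=env.get_state(); qq=kin.inverse_kinematics(s['tcp_pos'],quat(yawnow()))
        qq[6]=qq[6]; print('recentre',qq-q); qq[6]=q[6]; q=np.array(qq)
    q=turn(q,-.1); env.dwell(.05); s=env.get_state(); print(round(s['time'],2),q[6],round(yawnow(),3),s['force'],s['torque'],s['joint_torque'][6],s['tcp_pos']); np.save('q.npy',q)
    if abs(s['torque'][2])>.2: print('climb');break
E
```

```text
recentre [ 0.     0.    -0.001 -0.001  0.001  0.     0.003]
12.43 0.7837157147250123 0.518 [ 3.911  2.759 -4.217] [ 0.551 -0.973  0.172] -0.1265683164820075 [ 0.638 -0.051  0.191]
12.72 0.6837157147250124 0.418 [ 4.125  3.218 -3.138] [ 0.559 -1.096  0.096] -0.1765914587303996 [ 0.639 -0.05   0.191]
13.03 0.5837157147250124 0.318 [ 4.896  3.013 -3.919] [ 0.644 -1.25   0.126] -0.17787471413612366 [ 0.639 -0.05   0.191]
13.32 0.4837157147250124 0.218 [ 6.674  2.476 -6.226] [ 0.574 -1.443  0.08 ] -0.17927355598658323 [ 0.639 -0.05   0.191]
recentre [ 0.001  0.001 -0.001 -0.002  0.001  0.001  0.004]
13.62 0.3837157147250124 0.12 [ 5.54   2.007 -4.043] [ 0.497 -1.077  0.081] -0.17678668722510338 [ 0.639 -0.05   0.191]
13.93 0.28371571472501245 0.02 [ 6.702  2.998 -4.552] [ 0.54  -1.256  0.11 ] -0.17710902728140354 [ 0.639 -0.05   0.191]
14.22 0.18371571472501244 -0.08 [ 6.998  1.898 -5.229] [ 0.49  -1.379  0.136] -0.17872523982077837 [ 0.64  -0.05   0.191]
14.53 0.08371571472501244 -0.18 [ 6.356  1.614 -6.584] [ 0.454 -1.593  0.1  ] -0.19776921719312668 [ 0.64  -0.05   0.191]
```

```bash
python3 - <<'E'
from a import *
np.set_printoptions(precision=3,suppress=True)
q=np.load('q.npy')
s=env.get_state(); y=yawnow(); P=s['tcp_pos']+np.array([.0015,.0005,-.0008])
qq=np.array(kin.inverse_kinematics(P,quat(y))); print((qq-q)); qq[6]=q[6]+(qq[6]-s['qpos'][6]); q=qq
env.goto_joints(q); env.dwell(.1); s=env.get_state(); print(s['time'],s['force'],s['torque'],s['tcp_pos'],yawnow(),y); np.save('q.npy',q)
im,d=snap('side','side6'); cv2.imwrite('pics/c8.png',cv2.resize(im[155:270,310:430],None,fx=5,fy=5,interpolation=cv2.INTER_CUBIC))
E
```

```text
[ 0.002  0.004 -0.002 -0.006 -0.     0.001  0.004]
14.875 [-2.563  2.212  5.655] [0.456 0.517 0.183] [ 0.64  -0.05   0.191] -0.18130481641477394 -0.1800446455244047
```

View pics/c8.png

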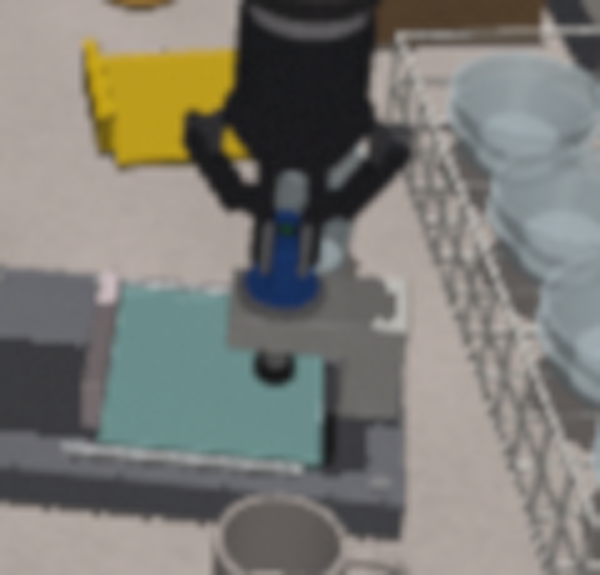

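The grip is good, with wing and pin at crop (287,228), and the foot is lower. The side load is now small, so I'll keep turning and watch the torque climb.

```bash
python3 - <<'E'
from a import *
np.set_printoptions(precision=3,suppress=True)
q=np.load('q.npy')
for i in range(10):
    q=turn(q,-.08); env.dwell(.05); s=env.get_state(); print(round(s['time'],2),q[6],round(yawnow(),3),s['force'],s['torque'],s['joint_torque'][6]); np.save('q.npy',q)
    if abs(s['torque'][2])>.2: print('climb');break
snap('side','side7')
E
```

```text
15.22 0.0022203683505287453 -0.261 [-2.444  0.992  6.861] [0.456 0.509 0.122] -0.17841005232185125
15.53 -0.07777963164947126 -0.341 [-1.309  1.97   5.337] [0.399 0.365 0.171] -0.19167896825820208
15.82 -0.15777963164947126 -0.421 [-1.137  1.127  4.391] [0.332 0.368 0.162] -0.2058204123750329
16.12 -0.23777963164947125 -0.501 [-0.38   0.784  5.19 ] [0.301 0.276 0.189] -0.21884900517761707
16.43 -0.31777963164947126 -0.58 [0.058 0.886 5.341] [0.157 0.202 0.154] -0.23393855430185795
16.73 -0.3977796316494713 -0.66 [-1.197  1.057  5.393] [0.165 0.155 0.188] -0.24599779397249222
17.02 -0.4777796316494713 -0.74 [-0.364 -0.5    5.154] [0.022 0.092 0.233] -0.26180896908044815
climb
```

```bash
cat >> a.py <<'E'
def green(im):
    h=cv2.cvtColor(im,cv2.COLOR_BGR2HSV)[180:225,355:385]
    m=(h[...,0]>45)&(h[...,0]<80)&(h[...,1]>90); v,u=np.nonzero(m); return len(u),(u.mean()+355 if len(u) else 0, v.mean()+180 if len(u) else 0, v.min()+180 if len(v) else 0)
E
python3 - <<'E'
from a import *
np.set_printoptions(precision=3,suppress=True)
print(green(cv2.imread('pics/side7.png')))
q=np.load('q.npy'); pk=0
for i in range(14):
    q=turn(q,-.05); env.dwell(.05); s=env.get_state(); t=-s['joint_torque'][6]; im,_=camera('side')
    print(round(s['time'],2),round(q[6],3),round(yawnow(),3),s['force'],s['torque'][2],t,green(im)); np.save('q.npy',q)
    pk=max(pk,t)
    if t<pk-.04: print('drop');break
cv2.imwrite('pics/side8.png',im); cv2.imwrite('pics/c9.png',cv2.resize(im[155:270,310:430],None,fx=5,fy=5,interpolation=cv2.INTER_CUBIC))
E
```

```text
(4, (np.float64(366.5), np.float64(200.0), np.int64(199)))
17.38 -0.528 -0.79 [-0.011  0.154  4.874] 0.23237939813646855 0.25091657415032387 (5, (np.float64(366.8), np.float64(200.0), np.int64(199)))
17.73 -0.578 -0.84 [-0.062  0.271  5.421] 0.2270565947173727 0.2590906899422407 (4, (np.float64(366.5), np.float64(199.5), np.int64(199)))
18.07 -0.628 -0.89 [ 0.528 -1.006  6.017] 0.25732104290852936 0.26698834262788296 (4, (np.float64(366.5), np.float64(199.5), np.int64(199)))
18.43 -0.678 -0.94 [ 0.952 -0.586  4.767] 0.2504420498573692 0.27471455745399 (4, (np.float64(366.5), np.float64(199.5), np.int64(199)))
18.77 -0.728 -0.991 [ 1.577 -0.947  4.768] 0.26018647704556386 0.28139873407781124 (3, (np.float64(366.3333333333333), np.float64(199.33333333333334), np.int64(199)))
19.12 -0.778 -1.041 [ 1.777 -1.611  5.182] 0.27863148903395424 0.28497585095465183 (2, (np.float64(366.0), np.float64(199.5), np.int64(199)))
19.48 -0.828 -1.091 [ 2.957 -2.521  4.73 ] 0.298868792565102 0.27012356556952 (1, (np.float64(366.0), np.float64(199.0), np.int64(199)))
19.82 -0.878 -1.141 [ 1.775 -2.973  5.455] 0.1325061100205892 0.19444347359240055 (0, (0, 0, 0))
drop
```

View pics/c9.png

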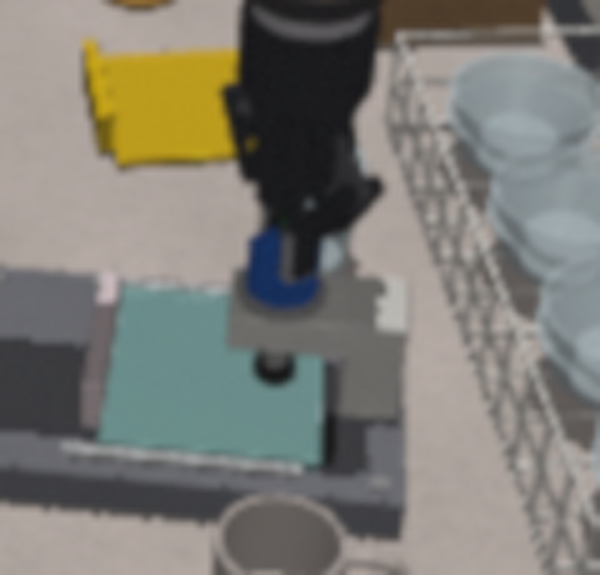

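The torque is falling (0.30 to 0.13 N m), so this is the click. I'll use small steps to its minimum.

```bash
python3 - <<'E'
from a import *
np.set_printoptions(precision=3,suppress=True)
q=np.load('q.npy'); lo=9
for i in range(5):
    q=turn(q,-.03); env.dwell(.1); s=env.get_state(); t=-s['joint_torque'][6]; im,_=camera('side')
    print(round(s['time'],2),round(q[6],3),round(yawnow(),3),s['force'],s['torque'][2],t); np.save('q.npy',q)
    if t<.04 or t>lo+.015: print('min');break
    lo=min(lo,t)
cv2.imwrite('pics/side9.png',im); cv2.imwrite('pics/c10.png',cv2.resize(im[155:270,310:430],None,fx=5,fy=5,interpolation=cv2.INTER_CUBIC))
E
```

```text
20.23 -0.908 -1.173 [ 2.786 -2.328  6.045] 0.08662222506529013 0.06207849830389023
20.62 -0.938 -1.203 [ 2.952 -4.073  5.165] 0.03857481580963738 -0.01889564038719982
min
```

View pics/c10.png

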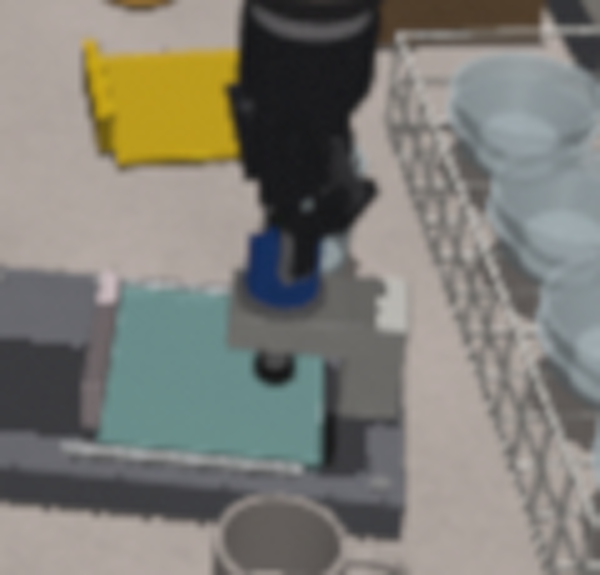

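```bash
python3 - <<'E'
from a import *
np.set_printoptions(precision=3,suppress=True)
q=np.load('q.npy')
for i in range(3):
    q=turn(q,-.03); env.dwell(.15); s=env.get_state(); t=-s['joint_torque'][6]
    z=s['torque'][2]; print(round(s['time'],2),round(q[6],3),round(yawnow(),3),s['force'],z,t); np.save('q.npy',q)
    if z<.02 or z>.06: break
im,d=snap('top','top11'); cv2.imwrite('pics/c11.png',cv2.resize(im[145:205,310:375],None,fx=8,fy=8,interpolation=cv2.INTER_CUBIC))
E
```

```text
21.07 -0.968 -1.233 [ 2.083 -4.642  6.243] 0.1741182616084998 0.18970444332808256
```

The torque dropped to about 0 and is now rising again, so the clutch is past its click. Release and look.

```bash
python3 - <<'E'
from a import *
np.set_printoptions(precision=3,suppress=True)
q=np.load('q.npy'); q=turn(q,.03); env.dwell(.1); s=env.get_state(); print(s['torque'][2],yawnow())
env.grip(.06,20); s=env.get_state(); print(s['time'],s['opening'],s['force'],s['torque'],yawnow())
p=s['tcp_pos']; env.movel([p[0],p[1],.30],velocity=.12)
env.movel([*s2w(-.15,0),.32],velocity=.2)
im,d=snap('side','side12'); cv2.imwrite('pics/c12.png',cv2.resize(im[155:270,310:430],None,fx=5,fy=5,interpolation=cv2.INTER_CUBIC))
im,d=snap('top','top12'); cv2.imwrite('pics/c13.png',cv2.resize(im[145:240,280:400],None,fx=6,fy=6,interpolation=cv2.INTER_CUBIC)); print(env.get_state()['time'],env.get_state()['force'])
E
```

```text
0.12563912862246737 -1.202506393823959
21.9833 0.060189782210055554 [-0.294 -0.4    0.744] [-0.032  0.049  0.009] -1.204963357522868
24.225 [-0.012 -0.509 -0.161]
```

View pics/c12.png

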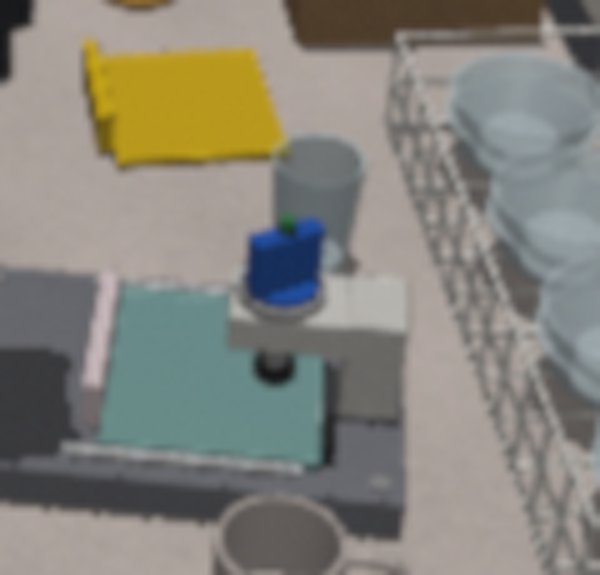

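View pics/c13.png

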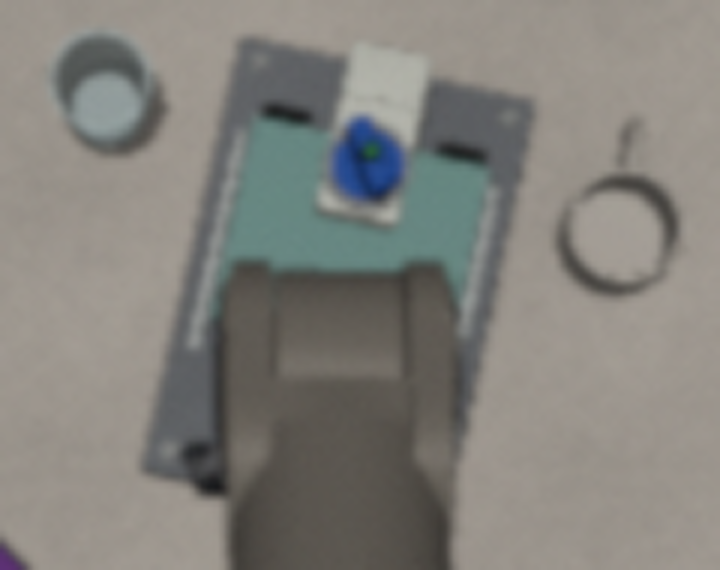

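The green pin stands up above the wing (crop (288,222)) and the glass is still on both stops. I'll quantify the pin height.

```bash
python3 - <<'E'
from a import *
im=cv2.imread('pics/side12.png'); h=cv2.cvtColor(im,cv2.COLOR_BGR2HSV)
for (u0,u1,v0,v1) in [(360,376,192,218)]:
    m=(h[...,0]>40)&(h[...,0]<90)&(h[...,1]>90); v,u=np.nonzero(m[v0:v1,u0:u1]); print(np.c_[u+u0,v+v0])
print(im[196:206,367],)
for z in(.133,.146,.1525,.155): print(z,proj('side',[.6385,-.0525,z]))
im=cv2.imread('pics/side6.png'); print('flush',green(im)); 
b=cv2.imread('pics/side12.png'); m=blue(b); v,u=np.nonzero(m[190:220,355:380]); print('blue top row',v.min()+190,[(c+355,v[u==c].min()+190) for c in np.unique(u)])
a=b[180:225,345:390]; cv2.imwrite('pics/c14.png',cv2.resize(a,None,fx=12,fy=12,interpolation=cv2.INTER_NEAREST))
E
```

```text
[[367 198]
 [368 198]
 [366 199]
 [367 199]
 [368 199]
 [366 200]
 [367 200]
 [368 200]]
[[101 100  93]
 [ 92 104  82]
 [ 74 109  60]
 [ 54  94  39]
 [ 42  70  28]
 [ 58  57  27]
 [104  57  28]
 [113  57  27]
 [ 94  48  22]
 [ 90  46  22]]
0.133 [[366.51841155 203.86803226]]
0.146 [[366.85910433 200.28668156]]
0.1525 [[367.03127206 198.47686031]]
0.155 [[367.09781764 197.77733547]]
flush (0, (0, 0, 0))
blue top row 199 [(np.int64(360), np.int64(203)), (np.int64(361), np.int64(202)), (np.int64(362), np.int64(202)), (np.int64(363), np.int64(202)), (np.int64(364), np.int64(201)), (np.int64(365), np.int64(201)), (np.int64(366), np.int64(201)), (np.int64(367), np.int64(202)), (np.int64(368), np.int64(202)), (np.int64(369), np.int64(199)), (np.int64(370), np.int64(199)), (np.int64(371), np.int64(199)), (np.int64(372), np.int64(199)), (np.int64(373), np.int64(199)), (np.int64(374), np.int64(200))]
```

View pics/c14.png

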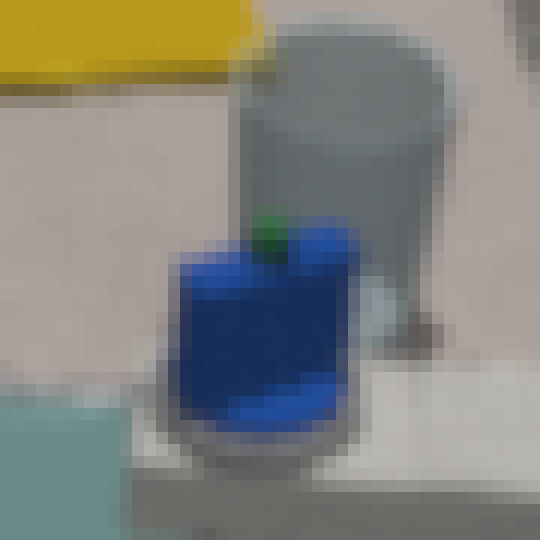

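```bash
python3 - <<'E'
from a import *
zp=[];zw=[]
for i in range(8):
    im,d=camera('top'); h=cv2.cvtColor(im,cv2.COLOR_BGR2HSV); m=(h[...,0]>40)&(h[...,0]<85)&(h[...,1]>100); m[:160]=0;m[182:]=0;m[:,:332]=0;m[:,352:]=0
    P,uv=pts('top',m,d); b=blue(im)&~m; b[:160]=0;b[182:]=0;b[:,:332]=0;b[:,352:]=0; W,_=pts('top',b,d); W=W[W[:,2]>.135]
    zp+=list(P[:,2]); zw+=list(W[:,2])
print(len(zp),np.round(np.sort(zp),3),np.median(zw),len(zw)); print(env.get_state()['time'])
E
```

```text
16 [0.149 0.15  0.15  0.151 0.151 0.152 0.153 0.153 0.153 0.154 0.155 0.156
 0.157 0.157 0.158 0.16 ] 0.14507858529064943 380
24.625
```

Pin depth averages 0.154 m against the wing top at 0.145 m, so it is about 8.6 mm proud and steady. Handing in.

```bash
python3 - <<'E'
from a import *
job.job_done(); print(env.get_state()['time'])
E
```

```text
the job is handed in; nothing more can be done
the job is handed in; nothing more can be done
```

I slid the shelf home, turned the knob clockwise to its click, let go and handed the job in at about 24.6 s of the 72 s. No verdict came back.

**Shelf:** I pushed the rail with two spread fingers, stopping at 14 N. The stop came where I expected home. A second slow push stopped at the same place, and the top view shows the glass on both stops. I didn't re-measure the rail's distance from home or the shelf's squareness after clamping. I judged them from the picture.

**Knob:** One grasp was enough, so I did not regrasp. After about 2.2 rad, torque had climbed to about 0.30 N m and dropped to about 0.04. It rose to 0.17 on the next 0.03 rad step, which I took as the clutch going solid. I turned back 0.03 rad and released.

**Last checks:**
- **Pin:** it stayed up after release, about 8.6 mm above the wing by averaged depth. That is 16 pixel readings spread between 0.149 and 0.160 m.
- **Robot:** the arm was clear, with tool force near 0 N.
- **Bystanders:** the tumbler and teacup looked unmoved. I did not check the farther items again, but the arm did not work near them.
- **Clamp force:** I couldn't measure the foot's force directly, so I inferred it from the click.

**Disagreement:** my camera estimate of the knob axis was about 6 mm off from where the gripper force showed it. I corrected that by force during the turn; side loads stayed below about 8 N.

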